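Hold the inspection scope centred inside the brass coffee pot

TASK

Take the inspection scope with the yellow handle out of the wooden rack and lower it, upright, through the hole in the blue guide bar into the brass coffee pot below, without the scope ever touching the guide stand or the pot. Finish while still holding it there, motionless, centred in the hole, with the red band on its tube level with the top of the bar. Leave the pot, the blue-handled scope and the other wares where they stand.

Things in the scene. Friction and masses are not known exactly. Their poses are not given: they have to be found in the camera images.
- scope_grip (a point): Centre of the yellow handle of the scope to use (about 160 g; 25 N grips it well). Handle 22 x 22 mm, 60 mm tall, faces along x and y, z up the scope. Under the handle: black flange 32 x 32 x 5 mm, then a steel tube 10 mm thick, 115 mm long, to the tip 150 mm below this point. At first it hangs upright and loose in a rack hole, flange on the rack's top, handle square with the rack.
- scope_band (a point): Middle of the red band (6 mm tall) round the tube of the yellow-handled scope: on the axis, 75 mm below the handle's centre and 75 mm above the tip.
- scope_tip (a point): Tip (lower end) of the tube of the yellow-handled scope, on the axis, 150 mm below the handle's centre.
- guide_hole (a point): Centre of the upright hole in the blue guide bar, at the bar's top face (127 mm above the table). Hole 24 mm in diameter, through the 12 mm thick bar. Bar 50 mm (x) by 200 mm (y), on thin posts at its y ends, on a fixed base 130 x 200 x 10 mm. Nothing of the stand rises above the bar. The pot stands on the base under the hole, within 3 mm of centre.
- pot_center (a point): Small open brass coffee pot on the stand's base under the hole; point on its axis, half-way up. 95 mm tall, belly 90 mm wide, neck at least 40 mm wide inside; handle and spout reach about 70 mm to either side. Loose; its rim is 10 mm below the bar, its inner floor 14 mm above the table. With the red band level with the bar's top, the tip hangs 38 mm above that floor.
- rack_top (a point): Middle of the top board of the wooden rack (fixed), on its upper face, 130 mm above the table. Board 75 mm (x) by 190 mm (y), on two end panels. Its two holes, 16 mm in diameter, lie 55 mm either side of this point along y.
- spare_grip (a point): Centre of the handle of the other scope, like the first but with a white band and a stubby blue handle only 30 mm tall. It hangs in the rack's other hole, 110 mm away, its top 165 mm above the table: carry the yellow one's tip above or around it. Leave it.
- cup: Small dull metal cup, 54 mm wide, 45 mm tall, standing between stand and rack; origin under its middle. Leave it.
- lamp: Tarnished brass lamp foot, 72 mm wide, 90 mm tall, beyond the cup, further from the robot; origin under its middle. Leave it.
- bowl: Brass bowl, 110 mm wide, 45 mm tall, at the right side; origin under its middle. Leave it.
- candlestick: Copper candlestick, 80 mm wide at the foot, 130 mm tall, at the left side; origin under its middle. Leave it.
- mortar: Tarnished brass mortar, 90 mm wide, 85 mm tall, at the left side; origin under its middle. Leave it.
Mind the look-alikes: they are no part of the job. What is meant by the part that bears scope_grip is not pink, and is the smaller of those in its own colour. Leave any green look-alike of the part that bears guide_hole alone.

How it is judged:
By the outcome, as a careful person would: the job done as asked, in the order asked, and still so for the second after the job is handed in, while the arm keeps its last pose, push and grip.
It also fails if it takes over 48 s, if anything falls off the work surface, if the arm or the gripper's body presses on something with over 40 N, if the wrist force passes 120 N, or if a joint passes its speed limit or range.

ROBOT

A 6-joint arm with a two-finger parallel gripper is mounted at the origin on the work surface. World frame = base frame: x ahead of the robot, y to its left, z up, the work surface at z = 0. Lengths are in mm, angles in rad, forces in N, time in s.
With the tool pointing down it reaches from about 325 to 850 mm from the base axis. Payload 4.4 kg.
Tool frame: the origin (TCP) lies between the finger pads; the fingertips stand 14 mm ahead of it and the grasp point (between the pads) lies 5 mm behind it (robot.tip_reach is the distance from the TCP to the fingertips, in mm); x points along the fingers, z is the direction in which the jaws open and shut, and the axes are right-handed (so a half turn about x gives the same grasp; the last joint's range is limited). The gripper opens to 94 mm and grips with 3 to 60 N. Pads are 16 mm wide; open, the fingers measure 119 mm over their backs; the gripper's body (75 mm by 177 mm) begins 78 mm behind the grasp point.
Start: joints at [-1.429, 0.207, 1.542, -0, 1.393, -0.15], TCP at [165.401, -550.699, 219.447] pointing down, gripper open.
Joint ranges: [-2.73, 2.73], [-0.86, 2.22], [0.23, 2.46], [-1.11, 4.25], [0.08, 2.63], [-2.82, 2.82]. Speed limits (rad/s): [2.79, 2.79, 3.14, 3.14, 3.14, 3.14].

INTERFACE

Orientations are given as a 3x3 rotation matrix whose columns are the frame's x, y, z axes.
In Python, from cell import robot gives the robot as it stands. The module is installed in compiled form; this text tells all that it offers.
- The arm moves only by the shell command python3 -m handwheel 'ROWS'. ROWS is text: rows parted by semicolons, each of 7 numbers parted by spaces: the turn, a rotation vector about the tool's x, y, z in degrees, then the shift along the tool's x, y, z in mm, then the closure in counts, from 0 (fully open) to 255 (shut). A call has 1 to 5 rows; each row shifts and turns the commanded pose from where the row before left it, along the tool's axes as they then stand; what a row does not reach is not made up. A row lasts 1/12 s, in which the tool goes at most 41.7 mm and 7.16 degrees, less where a joint would pass 70% of its speed; a pose out of reach is approached as far as the arm can. A call is refused whole if a number of a shift passes 41.7 or a number of a turn 7.16, either way. A call with a gripper value outside its range is refused whole. The fingers move at their own pace and stop on an object; the grip force is fixed at half the most. Time passes only in rows, so rows that do not move let the fingers close. It gives the time, the measured TCP pose, the force and the opening at its end, in the units of the state.
- robot.state(): the state, without advancing time (a new reading comes with each control period).
- robot.read_camera(name): name is "scene" or "top"; returns the picture (420x560x3 uint8, blue, green, red); there is no depth.
- robot.camera_params(name): a dict with "fov_y" (degrees; the focal length in pixels is half the picture's height over the tangent of half this angle, whatever the lens; pixels are square), "cx", "cy" (the principal point, pixels), "pose" (4x4, takes a point from camera to world coordinates). Camera axes: x right, y up, looking along -z (the intrinsics and any distortion apply to the point x, -y, -z); pixel columns grow to the right and rows downward; lengths in mm; the calibration is good to about 2 mm. A picture is of the moment at which its call begins. camera_params takes no time and is no camera call.
- robot.sign_off(): hands the job in, once; it reports no verdict.
The state is a dict: "time_s": time; "joint_positions": joint angles; "qvel": joint speeds; "joint_efforts": joint torques, N m; "eef_pos": TCP position; "eef_rot": TCP orientation; "ft_force": force on the tool from outside, world axes, zero at the start; "moment": the same for the moment, N m; "opening": opening from 0.0 (shut) to 1.0 (fully open).
Only numpy, scipy, OpenCV 4.12 (cv2) and the standard library are available. Lean on these libraries where they do the work, as an engineer would, in place of code of your own. Each camera call takes 0.05 s, during which the arm holds its last target.

## Working session

There is one attempt and no reset: what is moved stays moved. The work goes in short steps, Python scripts to look and compute and a shell command to move; the robot and the scene stay as the last step left them, time stands still between calls to the robot, and variables do not carry over. Pictures are saved under pics/ and viewed, and the job is handed in when it is done.

```bash
mkdir -p pics; python3 - <<'E'
from cell import robot
import cv2
for n in("scene","top"):
    cv2.imwrite(f"pics/{n}0.png",robot.read_camera(n)); p=robot.camera_params(n); print(n,p)
s=robot.state();print(s)
E
```

```text
scene {'fov_y': 52.31686455679053, 'cx': 274.6093646380869, 'cy': 207.09593648192745, 'pose': array([[-7.27046829e-01, -3.96114983e-01,  5.60799276e-01,
         1.28905326e+03],
       [ 6.86256342e-01, -3.93874737e-01,  6.11485833e-01,
         8.80212782e+02],
       [-2.13340326e-02,  8.29430896e-01,  5.58201798e-01,
         8.72451286e+02],
       [ 0.00000000e+00,  0.00000000e+00,  0.00000000e+00,
         1.00000000e+00]])}
top {'fov_y': 45.68394618666173, 'cx': 283.1627994712556, 'cy': 216.6063506539316, 'pose': array([[ 1.16595164e-02,  9.99291771e-01, -3.57772453e-02,
         4.36296536e+02],
       [-9.99879250e-01,  1.12838333e-02, -1.06846342e-02,
         3.41045119e+01],
       [-1.02733625e-02,  3.58975028e-02,  9.99302671e-01,
         1.85048023e+03],
       [ 0.00000000e+00,  0.00000000e+00,  0.00000000e+00,
         1.00000000e+00]])}
{'time_s': 0.1, 'joint_positions': array([-1.42950753e+00,  2.07349919e-01,  1.54276098e+00,  1.11197325e-05,
        1.39353726e+00, -1.50499724e-01]), 'qvel': array([-1.31293723e-03, -1.34830979e-03, -3.59821192e-03,  1.32055564e-03,
       -2.19478419e-04,  3.28995482e-05]), 'joint_efforts': array([ 1.22932342e-04, -3.71864176e+01, -2.82292253e+01,  7.00594252e-02,
        3.11085011e-02, -5.07339212e-05]), 'eef_pos': array([ 165.30201755, -550.00496096,  218.42209082]), 'eef_rot': array([[-2.78617614e-04,  9.57731524e-01,  2.87663433e-01],
       [ 2.03656043e-03,  2.87663391e-01, -9.57729412e-01],
       [-9.99997887e-01,  3.19003680e-04, -2.03062621e-03]]), 'ft_force': array([0.69802957, 0.52580498, 0.68448048]), 'moment': array([-0.03049922, -0.01229156, -0.02037422]), 'opening': 1.0028733555220393}
```

View pics/scene0.png

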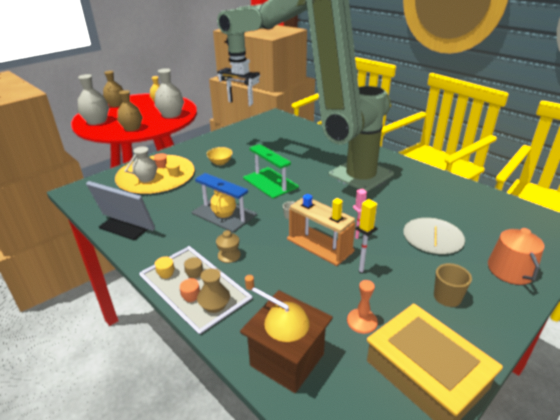

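View pics/top0.png

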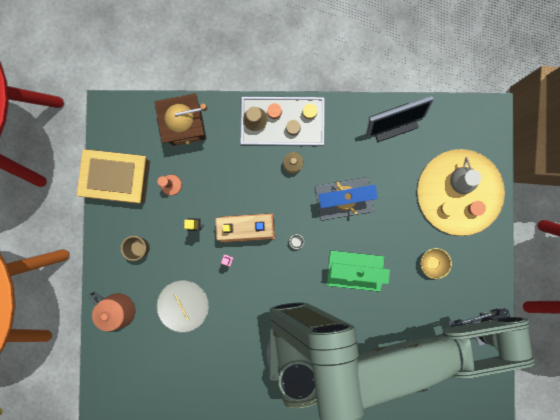

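```bash
python3 - <<'E'
import cv2,numpy as np
t=cv2.imread("pics/top0.png");s=cv2.imread("pics/scene0.png")
a=cv2.resize(t[165:265,180:400],None,fx=3.6,fy=3.6,interpolation=cv2.INTER_CUBIC);cv2.imwrite("pics/tc.png",a)
a=cv2.resize(s[165:275,180:390],None,fx=3.8,fy=3.8,interpolation=cv2.INTER_CUBIC);cv2.imwrite("pics/sc.png",a)
E
```

```text
(no output)
```

View pics/tc.png

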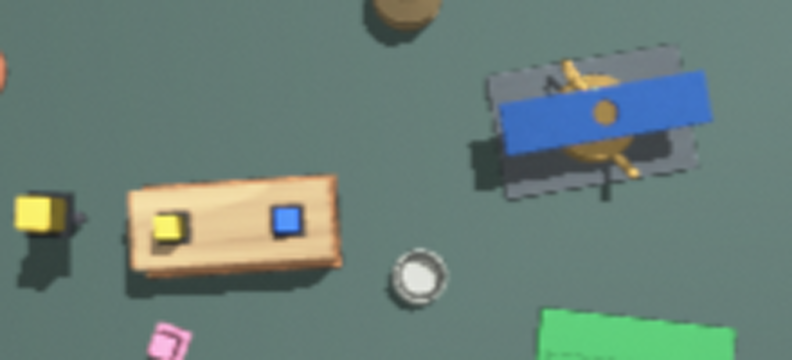

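View pics/sc.png

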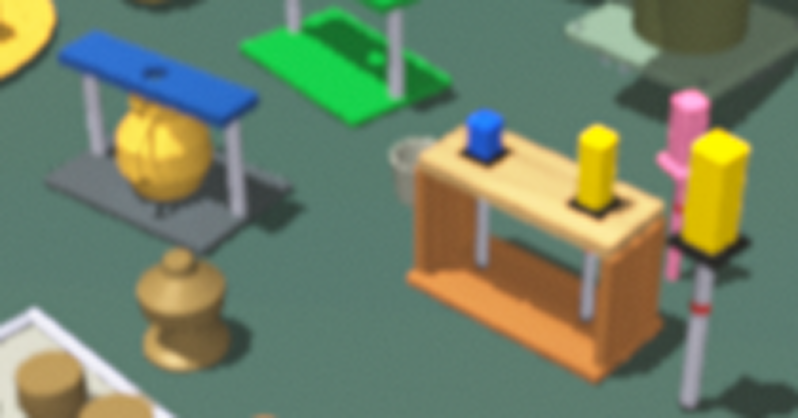

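```bash
cat > h.py <<'E'
import cv2,numpy as np
from cell import robot
def K(n):
    p=robot.camera_params(n);f=210/np.tan(np.radians(p['fov_y']/2));return f,p['cx'],p['cy'],np.array(p['pose'])
def ray(n,u,v):
    f,cx,cy,T=K(n);d=T[:3,:3]@np.array([(u-cx)/f,-(v-cy)/f,-1]);return T[:3,3],d/np.linalg.norm(d)
def onz(n,u,v,z):
    o,d=ray(n,u,v);return o+d*(z-o[2])/d[2]
def two(a,b):
    (o1,d1),(o2,d2)=ray("top",*a),ray("scene",*b)
    t=np.linalg.lstsq(np.c_[d1,-d2],o2-o1,rcond=None)[0];p,q=o1+t[0]*d1,o2+t[1]*d2
    return (p+q)/2,np.linalg.norm(p-q)
def proj(n,P):
    f,cx,cy,T=K(n);q=T[:3,:3].T@(np.asarray(P,float)-T[:3,3]);return cx+f*q[0]/-q[2],cy-f*q[1]/-q[2]
E
python3 - <<'E'
from h import *
np.set_printoptions(precision=1,suppress=True)
im={n:cv2.imread(f"pics/{n}0.png") for n in("top","scene")}
def comps(n,lo,hi,box):
    x0,y0,x1,y1=box
    c=im[n][y0:y1,x0:x1]; c=cv2.resize(c,None,fx=8,fy=8,interpolation=cv2.INTER_CUBIC)
    m=cv2.inRange(cv2.cvtColor(c,cv2.COLOR_BGR2HSV),lo,hi)
    cs,h=cv2.findContours(m,cv2.RETR_CCOMP,cv2.CHAIN_APPROX_NONE)
    out=[]
    for k,q in enumerate(cs):
        A=cv2.contourArea(q)
        if A<150: continue
        M=cv2.moments(q);to=lambda p:(np.asarray(p)+.5)/8-.5+[x0,y0]
        out.append((A/64,h[0][k][3]>=0,to([M['m10']/M['m00'],M['m01']/M['m00']]),to(cv2.boxPoints(cv2.minAreaRect(q)))))
    return out
Y=((22,120,90),(35,255,255));B=((105,130,60),(125,255,255));W=((8,40,120),(22,170,255))
for n,l,bx,z in(("top",Y,(212,215,240,242),195),("top",B,(250,215,272,240),165),("top",B,(310,175,385,220),127),("top",W,(205,205,285,250),130),
  ("scene",Y,(325,190,350,222),0),("scene",B,(190,168,255,202),127),("scene",B,(298,185,320,212),0)):
    print(n,bx)
    for A,h,c,b in comps(n,*l,bx):
        print(' ',A,h,c,'ctr',onz(n,*c,z),'box',[onz(n,*q,z)[:2] for q in b])
E
```

```text
top (212, 215, 240, 242)
  57.1953125 False [226.4 227.9] ctr [455.8 240.1 195. ] box [array([467.3, 256. ]), array([469. , 226.2]), array([444.6, 224.6]), array([442.8, 254.4])]
top (250, 215, 272, 240)
  47.46875 False [259.2 225.9] ctr [464.2 132.7 165. ] box [array([475.5, 145.4]), array([476.5, 120.8]), array([452.2, 119.8]), array([451.1, 144.3])]
top (310, 175, 385, 220)
  807.1015625 False [347.7 196. ] ctr [ 571.8 -169.9  127. ] box [array([579.4, -66. ]), array([ 614.6, -264.1]), array([ 564.1, -272.7]), array([528.9, -74.8])]
  48.3984375 True [347.6 195.9] ctr [ 572.3 -169.5  127. ] box [array([ 572.3, -150.4]), array([ 591.4, -169.1]), array([ 572.1, -188.7]), array([ 553., -170.])]
top (205, 205, 285, 250)
  1441.6171875 False [244.7 227. ] ctr [460.5 184.8 130. ] box [array([498.9, 290.3]), array([511.3,  86. ]), array([421.1,  80.5]), array([408.6, 284.3])]
  89.25 True [227.  228.2] ctr [455.6 246.1 130. ] box [array([469.7, 266.1]), array([473.1, 229.6]), array([440.5, 226.4]), array([437. , 262.9])]
  78.578125 True [259.3 226.1] ctr [464.3 134.4 130. ] box [array([478.9, 151.6]), array([481.6, 120. ]), array([449.2, 117.1]), array([446.5, 148.8])]
scene (325, 190, 350, 222)
  218.6953125 False [336.5 208.8] ctr [262.5  91.2   0. ] box [array([332.4, 121.8]), array([215.3,  26.8]), array([188.1,  59. ]), array([307. , 151.3])]
scene (190, 168, 255, 202)
  548.65625 False [221.2 184.9] ctr [ 575.7 -163.5  127. ] box [array([ 626.7, -250.7]), array([ 568.6, -307.4]), array([528.7, -77.9]), array([584.1, -34.6])]
scene (298, 185, 320, 212)
  100.7734375 False [307.2 199.6] ctr [292.2 -25.5   0. ] box [array([271.5, -70.2]), array([245.3, -43.7]), array([314.9,  20.1]), array([339.9,  -5.1])]
```

```bash
python3 - <<'E'
from h import *
np.set_printoptions(precision=1,suppress=True)
print(proj("scene",[455.7,243,165]),"seen 336.5 208.8")
print(proj("scene",[572,-169.7,127]),"seen ~220.8 183.9")
print(onz("scene",220.8,183.9,127),onz("scene",336.5,208.8,165))
print(two((347.6,195.9),(220.8,183.9)))
print(proj("scene",robot.state()['eef_pos']),proj("top",robot.state()['eef_pos']))
o,d=ray("top",192,225);print(onz("top",191,224.5,250), onz("top",227,261,200))
E
```

```text
(np.float64(337.34454622647934), np.float64(209.04137111661566)) seen 336.5 208.8
(np.float64(220.9465539261524), np.float64(183.88586226781774)) seen ~220.8 183.9
[ 572.4 -170.   127. ] [456.5 240.4 165. ]
(array([ 572.4, -169.7,  127.1]), np.float64(0.41051374183402556))
(np.float64(240.19057030296176), np.float64(100.54227989156696)) (np.float64(467.65691591144355), np.float64(320.3239468511629))
[464.8 347.4 250. ] [346.4 235.7 200. ]
```

```bash
python3 - <<'E'
from h import *
np.set_printoptions(precision=1,suppress=True)
print(two((189.2,224.7),(369.5,203.7)),two((227.5,259),(361.6,191.3)))
print(two((292,160),(227.5,233)))
R=robot.state()['eef_rot'];y=np.radians(3.5)
from scipy.spatial.transform import Rotation as Ro
for nm,zc in(("x",[np.cos(y),np.sin(y),0]),("-x",[-np.cos(y),-np.sin(y),0]),("y",[np.sin(y),-np.cos(y),0])):
    zc=np.array(zc);xc=np.array([0,0,-1.]);T=np.c_[xc,np.cross(zc,xc),zc]
    print(nm,np.degrees(Ro.from_matrix(R.T@T).as_rotvec()))
E
```

```text
(array([464.5, 354.9, 240.1]), np.float64(0.5349287962987131)) (array([348.5, 241.2, 177.7]), np.float64(10.967751505383683))
(array([700.2,  24.2,  90.5]), np.float64(0.9116772407633463))
x [-76.8  -0.1  -0.1]
-x [103.2  -0.1   0.1]
y [13.2 -0.1 -0. ]
```

```bash
python3 -m handwheel '6.6 0 0 -20 38 -5 0; 6.6 0 0 -20 38 -15 0; 0 0 0 -20 35 -20 0; 0 0 0 -20 35 -20 0; 0 0 0 -10 35 -20 0'; python3 -m handwheel '0 0 0 0 32 -38 0; 0 0 0 0 32 -38 0; 0 0 0 0 30 -38 0; 0 0 0 0 20 -38 0; 0 0 0 0 10 -40 0'
```

```text
time_s: 0.52
eef_pos: [328.3, -452.6, 306.2]
eef_rot: [[0.001, 0.998, 0.06], [-0.003, 0.06, -0.998], [-1.0, 0.001, 0.003]]
ft_force: [0.2, -0.4, 0.8]
opening: 1.001
time_s: 0.93
eef_pos: [426.4, -271.3, 303.3]
eef_rot: [[-0.0, 0.998, 0.062], [0.001, 0.062, -0.998], [-1.0, -0.0, -0.001]]
ft_force: [1.3, -0.2, 0.0]
opening: 0.997
```

```bash
python3 -m handwheel '0 0 0 0 5 -40 0; 0 0 0 0 5 -40 0; 0 0 0 0 5 -40 0; 0 0 0 0 5 -40 0; 0 0 0 0 5 -40 0'; python3 -m handwheel '0 0 0 0 5 -40 0; 0 0 0 0 5 -40 0; 0 0 0 0 5 -40 0; 0 0 0 0 5 -40 0; 0 0 0 0 5 -40 0';python3 -m handwheel '0 0 0 0 0 -30 0; 0 0 0 0 0 0 0; 0 0 0 0 0 0 0'
```

```text
time_s: 1.35
eef_pos: [437.2, -70.0, 303.7]
eef_rot: [[-0.0, 0.998, 0.061], [0.0, 0.061, -0.998], [-1.0, -0.0, -0.0]]
ft_force: [1.2, 0.9, 0.4]
opening: 1.002
time_s: 1.77
eef_pos: [449.8, 131.1, 303.8]
eef_rot: [[-0.0, 0.998, 0.061], [-0.0, 0.061, -0.998], [-1.0, -0.0, 0.0]]
ft_force: [0.7, 0.3, 0.7]
opening: 0.999
time_s: 2.02
eef_pos: [448.0, 160.3, 303.5]
eef_rot: [[-0.001, 0.998, 0.065], [-0.001, 0.065, -0.998], [-1.0, -0.001, 0.001]]
ft_force: [1.0, -0.9, 0.3]
opening: 0.997
```

```bash
python3 -m handwheel '0 0 0 0 6 -30 0; 0 0 0 0 5 -30 0; 0 0 0 0 2 -21.5 0; 0 0 0 0 0 0 0; 0 0 0 0 0 0 0'; python3 - <<'E'
from h import *
cv2.imwrite("pics/s1.png",cv2.resize(robot.read_camera("scene")[120:270,260:440],None,fx=4,fy=4,interpolation=2))
cv2.imwrite("pics/t1.png",cv2.resize(robot.read_camera("top")[150:270,160:300],None,fx=4,fy=4,interpolation=2))
print(robot.state()['eef_pos'],robot.state()['joint_positions'])
E
```

```text
time_s: 2.43
eef_pos: [456.7, 240.2, 303.6]
eef_rot: [[-0.001, 0.998, 0.061], [-0.001, 0.061, -0.998], [-1.0, -0.001, 0.001]]
ft_force: [0.4, 0.1, 0.4]
opening: 0.999
[456.80172606 239.51755319 303.82141946] [ 3.15599665e-01  2.55043214e-02  1.56895752e+00 -9.06916307e-04
  1.54790280e+00  1.82688764e+00]
```

View pics/s1.png

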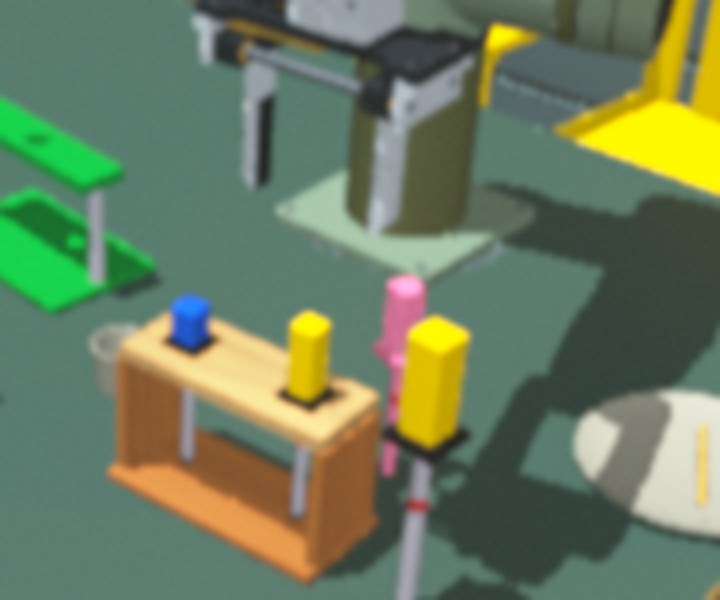

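View pics/t1.png

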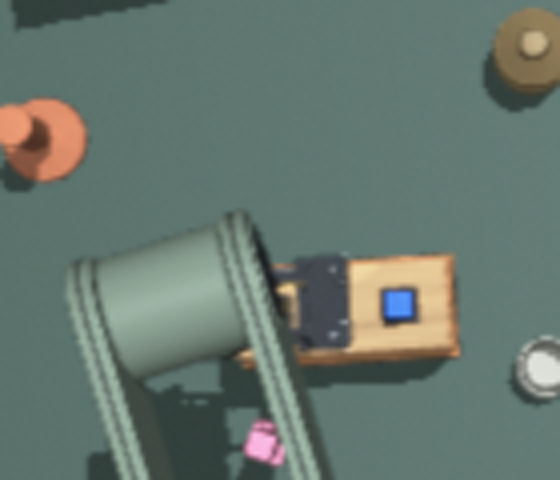

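```bash
python3 -m handwheel '0 0 0 35 0 -2 0; 0 0 0 35 0 0 0; 0 0 0 25 0 0 0; 0 0 0 10 0 0 0; 0 0 0 0 0 0 0'; python3 - <<'E'
from h import *
cv2.imwrite("pics/s2.png",cv2.resize(robot.read_camera("scene")[150:270,260:420],None,fx=5,fy=5,interpolation=2))
print(robot.state()['eef_pos'])
E
```

```text
time_s: 2.95
eef_pos: [454.6, 241.2, 196.2]
eef_rot: [[-0.006, 0.998, 0.059], [-0.002, 0.059, -0.998], [-1.0, -0.006, 0.002]]
ft_force: [0.1, 0.1, -0.1]
opening: 1.002
[456.19149906 241.95364893 198.55885622]
```

View pics/s2.png

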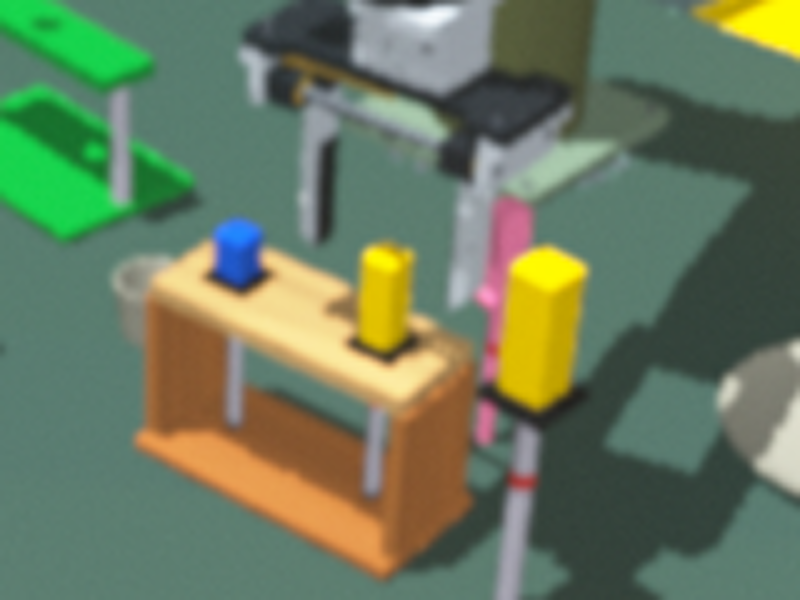

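```bash
python3 - <<'E'
from h import *
e=robot.state()['eef_pos'];print(e)
for dy in(-52,52):print(proj("scene",[e[0]-.06*dy,e[1]+dy,e[2]-14]))
E
```

```text
[456.19149906 241.95364893 198.55885622]
(np.float64(323.11705279537676), np.float64(197.01063409697656))
(np.float64(352.31732022327003), np.float64(210.09684199955421))
```

```bash
python3 -m handwheel '0 0 0 20 0 0 0; 0 0 0 12 0 0 0; 0 0 0 0 0 0 0; 0 0 0 0 0 0 0'; python3 -m handwheel '0 0 0 0 0 0 255; 0 0 0 0 0 0 255; 0 0 0 0 0 0 255; 0 0 0 0 0 0 255; 0 0 0 0 0 0 255'; python3 -m handwheel '0 0 0 0 0 0 255; 0 0 0 0 0 0 255; 0 0 0 0 0 0 255; 0 0 0 0 0 0 255; 0 0 0 0 0 0 255'
```

```text
time_s: 3.33
eef_pos: [456.8, 243.1, 167.7]
eef_rot: [[0.0, 0.998, 0.061], [-0.0, 0.061, -0.998], [-1.0, 0.0, 0.0]]
ft_force: [-0.1, -0.0, 0.1]
opening: 1.0
time_s: 3.75
eef_pos: [456.7, 243.4, 167.5]
eef_rot: [[0.001, 0.998, 0.061], [0.0, 0.061, -0.998], [-1.0, 0.001, -0.0]]
ft_force: [-0.1, -0.2, 0.7]
opening: 0.678
time_s: 4.17
eef_pos: [456.5, 243.2, 167.1]
eef_rot: [[-0.0, 0.998, 0.061], [-0.0, 0.061, -0.998], [-1.0, -0.0, 0.0]]
ft_force: [-0.8, -0.2, -1.2]
opening: 0.327
```

```bash
python3 -m handwheel '0 0 0 0 0 0 255; 0 0 0 0 0 0 255; 0 0 0 0 0 0 255; 0 0 0 0 0 0 255; 0 0 0 0 0 0 255'; python3 -m handwheel '0 0 0 -3 0 0 255; 0 0 0 -3 0 0 255; 0 0 0 -4 0 0 255; 0 0 0 -5 0 0 255; 0 0 0 0 0 0 255'; python3 - <<'E'
from h import *
cv2.imwrite("pics/s3.png",cv2.resize(robot.read_camera("scene")[150:270,260:420],None,fx=5,fy=5,interpolation=2))
print(robot.state()['eef_pos'])
E
```

```text
time_s: 4.58
eef_pos: [456.4, 243.0, 167.0]
eef_rot: [[-0.0, 0.998, 0.061], [-0.0, 0.061, -0.998], [-1.0, -0.0, 0.0]]
ft_force: [-0.4, -1.2, -0.8]
opening: 0.232
time_s: 5.0
eef_pos: [457.3, 243.6, 183.5]
eef_rot: [[0.002, 0.998, 0.061], [0.001, 0.061, -0.998], [-1.0, 0.002, -0.001]]
ft_force: [0.7, 0.6, -2.1]
opening: 0.235
[457.12749176 243.51367496 183.04094954]
```

View pics/s3.png

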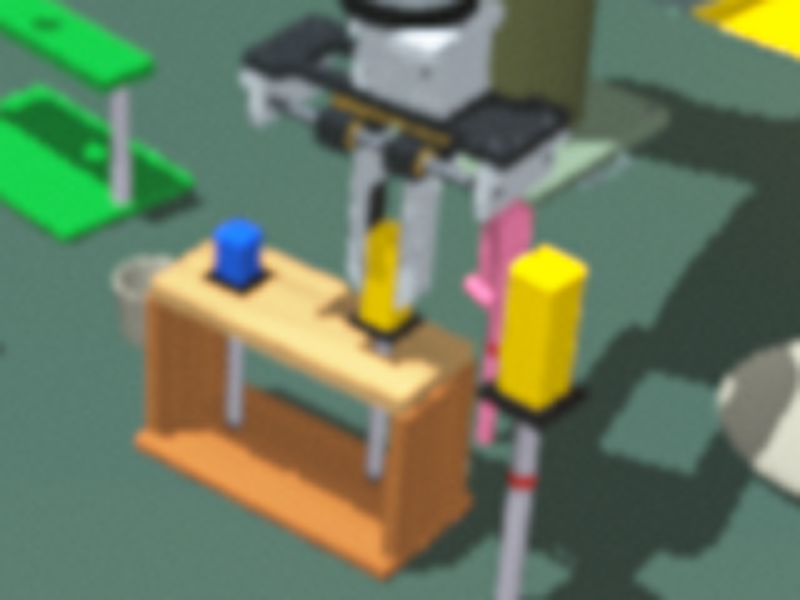

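```bash
python3 -m handwheel '0 0 0 -20 0 0 255; 0 0 0 -30 0 0 255; 0 0 0 -30 0 0 255; 0 0 0 -30 0 0 255; 0 0 0 -30 0 0 255'; python3 -m handwheel '0 0 0 -20 0 0 255; 0 0 0 -12 0 0 255; 0 0 0 0 0 0 255; 0 0 0 0 0 0 255'; python3 - <<'E'
from h import *
cv2.imwrite("pics/s4.png",cv2.resize(robot.read_camera("scene")[90:240,260:420],None,fx=4,fy=4,interpolation=2))
print(robot.state()['eef_pos'])
E
```

```text
time_s: 5.47
eef_pos: [456.1, 243.1, 323.3]
eef_rot: [[-0.0, 0.998, 0.061], [-0.0, 0.061, -0.998], [-1.0, -0.0, -0.0]]
ft_force: [0.1, 0.7, -2.1]
opening: 0.231
time_s: 5.8
eef_pos: [456.4, 243.2, 353.6]
eef_rot: [[-0.0, 0.998, 0.061], [-0.0, 0.061, -0.998], [-1.0, -0.0, 0.0]]
ft_force: [0.1, -0.1, -1.7]
opening: 0.229
[455.79075179 243.00781957 352.31683464]
```

View pics/s4.png

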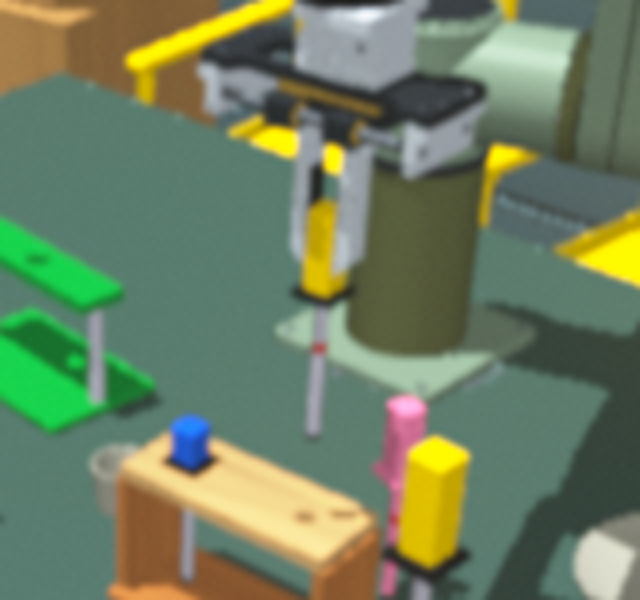

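```bash
python3 -m handwheel '0 0 0 0 4 15 255; 0 0 0 0 6 25 255; 0 0 0 0 7 30 255; 0 0 0 0 7 30 255; 0 0 0 0 7 30 255'; python3 -m handwheel '0 0 0 0 7 30 255; 0 0 0 0 7 30 255; 0 0 0 0 7 30 255; 0 0 0 0 7 30 255; 0 0 0 0 7 30 255'; python3 -m handwheel '0 0 0 0 7 30 255; 0 0 0 0 6 30 255; 0 0 0 0 6 30 255; 0 0 0 0 4 30 255; 0 0 0 0 2 15 255';python3 -m handwheel '0 0 0 0 0 4 255; 0 0 0 0 0 0 255; 0 0 0 0 0 0 255; 0 0 0 0 0 0 255; 0 0 0 0 0 0 255'
```

```text
time_s: 6.27
eef_pos: [494.4, 114.2, 351.2]
eef_rot: [[-0.005, 0.998, 0.062], [-0.0, 0.062, -0.998], [-1.0, -0.005, -0.0]]
ft_force: [0.7, 0.6, -2.1]
opening: 0.227
time_s: 6.68
eef_pos: [538.6, -33.5, 351.0]
eef_rot: [[-0.005, 0.998, 0.061], [0.001, 0.061, -0.998], [-1.0, -0.005, -0.002]]
ft_force: [0.5, 0.7, -2.6]
opening: 0.235
time_s: 7.1
eef_pos: [572.0, -168.4, 350.4]
eef_rot: [[-0.005, 0.998, 0.058], [0.001, 0.058, -0.998], [-1.0, -0.005, -0.001]]
ft_force: [0.2, 0.8, -3.0]
opening: 0.235
time_s: 7.52
eef_pos: [573.0, -167.8, 354.3]
eef_rot: [[0.0, 0.998, 0.063], [0.0, 0.063, -0.998], [-1.0, 0.0, -0.0]]
ft_force: [-1.4, 0.1, -2.3]
opening: 0.234
```

```bash
python3 - <<'E'
from h import *
s=robot.read_camera("scene");t=robot.read_camera("top");st=robot.state();print(st['eef_pos'])
cv2.imwrite("pics/s5r.png",s);cv2.imwrite("pics/t5r.png",t)
cv2.imwrite("pics/s5.png",cv2.resize(s[80:230,170:290],None,fx=4,fy=4,interpolation=2))
cv2.imwrite("pics/t5.png",cv2.resize(t[150:240,300:400],None,fx=6,fy=6,interpolation=2))
e=st['eef_pos'];print([np.round(proj("scene",[e[0],e[1],e[2]-2-d]),1) for d in(0,75,150)])
E
```

```text
[ 573.07661022 -168.13820264  354.51654581]
[array([214.4, 122. ]), array([216.7, 143.9]), array([218.9, 164.6])]
```

View pics/s5.png

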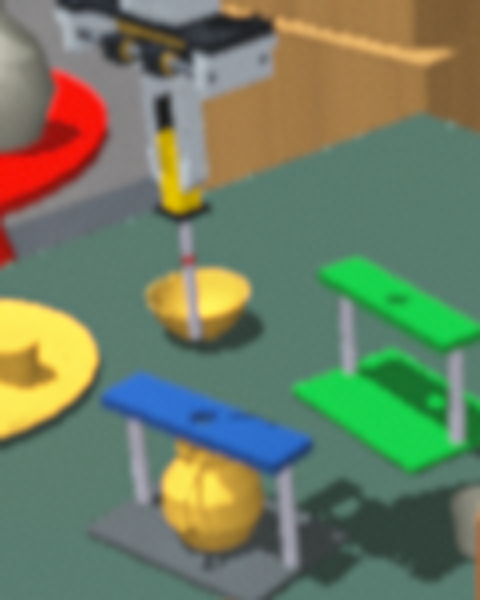

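View pics/t5.png

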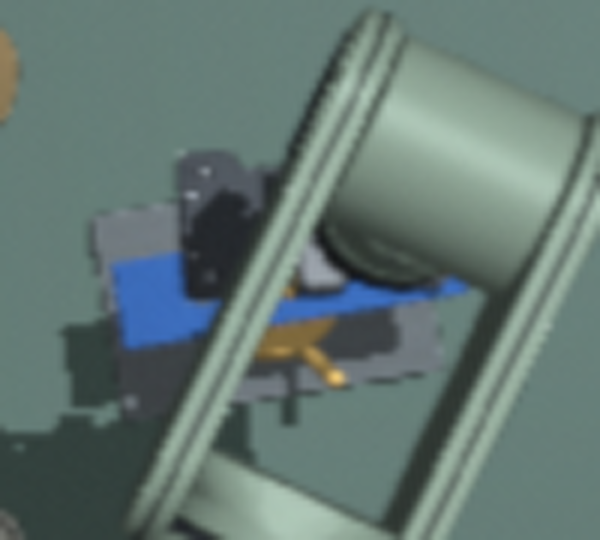

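```bash
cat >> h.py <<'E'
def band(s,box):
    x0,y0,x1,y1=box;c=s[y0:y1,x0:x1].astype(float)
    w=np.clip(c[...,2]-np.maximum(c[...,0],c[...,1])-25,0,None);ys,xs=np.mgrid[y0:y1,x0:x1]
    return (w*xs).sum()/w.sum(),(w*ys).sum()/w.sum(),w.sum()
def blueholes(s,box,k=8):
    x0,y0,x1,y1=box;c=cv2.resize(s[y0:y1,x0:x1],None,fx=k,fy=k,interpolation=2)
    m=cv2.inRange(cv2.cvtColor(c,cv2.COLOR_BGR2HSV),(105,130,60),(125,255,255))
    cs,h=cv2.findContours(m,cv2.RETR_CCOMP,1);r=[]
    for i,q in enumerate(cs):
        if h[0][i][3]>=0 and cv2.contourArea(q)>100:
            x,y,w,hh=cv2.boundingRect(q);M=cv2.moments(q)
            r.append([(M['m10']/M['m00']+.5)/k-.5+x0,(M['m01']/M['m00']+.5)/k-.5+y0,cv2.contourArea(q)/k/k,w/k,hh/k])
    return r
E
python3 - <<'E'
from h import *
np.set_printoptions(precision=2,suppress=True)
s=cv2.imread("pics/s5r.png");e=np.array([573.0,-168,354.4])
b=band(s,(209,138,225,151));print(b,proj("scene",e-[0,0,77]),onz("scene",b[0],b[1],e[2]-77))
print(s[136:170,214:222].max(2) if 0 else '')
# tube column centre per row: brightness minus background via low saturation
hsv=cv2.cvtColor(s,cv2.COLOR_BGR2HSV)
for r in range(136,168):
    row=hsv[r,210:228]; print(r,row[:,1],end='\n') if r in(138,141,150,154,160,163,164,165,166) else 0
print(blueholes(s,(190,168,255,202)),proj("scene",[572.2,-169.7,127]))
print(blueholes(cv2.imread("pics/scene0.png"),(190,168,255,202)))
E
```

```text
(np.float64(217.53075170842826), np.float64(147.43507972665148), np.float64(439.0)) (np.float64(216.74560557711433), np.float64(143.97388379034862)) [ 586.53 -145.88  277.4 ]

138 [72 69 73 66 36 20 18 20 40 64 68 73 70 70 73 70 73 71]
141 [69 68 70 67 46 26 18 21 30 63 66 68 69 70 72 70 73 70]
150 [136 155 171 181 179 133  56  12  46 133 169 175 175 173 175 174 175 173]
154 [183 185 184 184 181 160 105  33  26 111 156 168 164 163 166 170 170 170]
160 [108 157 177 183 183 178 118  36  14  12  95 164 180 183 180 179 178 163]
163 [ 67  55  56 101 140 154 134  63  10  12  58 140 166 161 148 106  64  42]
164 [ 69  66  59  39  65 106 110  59   8   9  49 117 138 122  90  52  50  62]
165 [71 69 67 59 50 47 51 36  3 13 28 65 67 56 44 49 62 61]
166 [68 68 69 68 68 62 58 52 50 49 51 50 49 53 59 64 62 65]
[] (np.float64(220.89985266091657), np.float64(183.90727767471742))
[]
```

```bash
python3 -m handwheel '0 0 0 15 -1 1.6 255; 0 0 0 20 0 0 255; 0 0 0 15 0 0 255; 0 0 0 0 0 0 255; 0 0 0 0 0 0 255'; python3 - <<'E'
from h import *
np.set_printoptions(precision=2,suppress=True)
E=[]
for i in range(3):
    s=robot.read_camera("scene");E.append(robot.state()['eef_pos'])
e=np.mean(E,0);print(e,np.std(E,0))
cv2.imwrite("pics/s6r.png",s)
cv2.imwrite("pics/s6.png",cv2.resize(s[120:220,180:280],None,fx=6,fy=6,interpolation=2))
print([np.round(proj("scene",[e[0],e[1],e[2]-2-d]),1) for d in(0,75,150)])
E
```

```text
time_s: 8.03
eef_pos: [571.6, -170.3, 303.4]
eef_rot: [[-0.002, 0.998, 0.062], [0.001, 0.062, -0.998], [-1.0, -0.002, -0.001]]
ft_force: [-0.3, -0.7, -0.9]
opening: 0.231
[ 572.71 -170.96  305.47] [0.25 0.18 0.49]
[array([215.5, 136.2]), array([217.7, 157.3]), array([219.8, 177.1])]
```

View pics/s6.png

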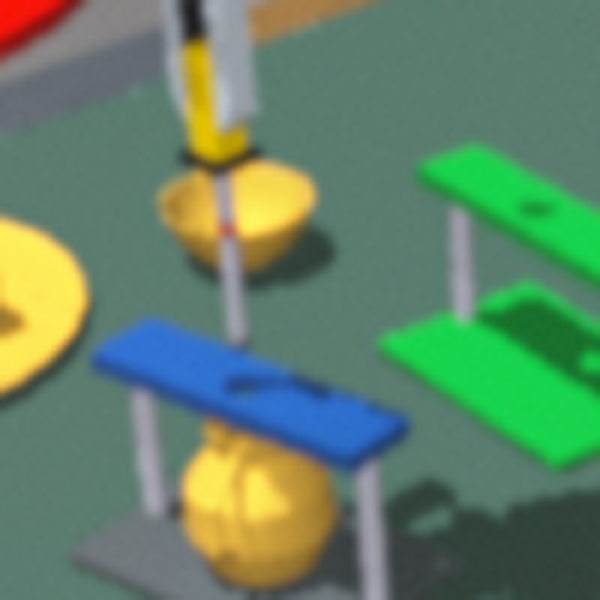

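```bash
python3 -m handwheel '0 0 0 5 0 -0.8 255; 0 0 0 10 0 0 255; 0 0 0 12 0 0 255; 0 0 0 0 0 0 255; 0 0 0 0 0 0 255'; python3 - <<'E'
from h import *
np.set_printoptions(precision=2,suppress=True)
E=[]
for i in range(4):
    s=robot.read_camera("scene");E.append(robot.state()['eef_pos'])
e=np.mean(E,0);print(e,np.std(E,0))
cv2.imwrite("pics/s7r.png",s)
cv2.imwrite("pics/s7.png",cv2.resize(s[140:210,190:260],None,fx=8,fy=8,interpolation=2))
print([np.round(proj("scene",[e[0],e[1],e[2]-2-d]),1) for d in(0,75,150)])
E
```

```text
time_s: 8.6
eef_pos: [571.1, -169.8, 275.0]
eef_rot: [[-0.004, 0.998, 0.061], [0.002, 0.061, -0.998], [-1.0, -0.003, -0.002]]
ft_force: [-0.1, 0.2, -2.5]
opening: 0.233
[ 572.08 -170.29  276.9 ] [0.28 0.13 0.57]
[array([216.6, 144.4]), array([218.8, 165. ]), array([220.9, 184.4])]
```

View pics/s7.png

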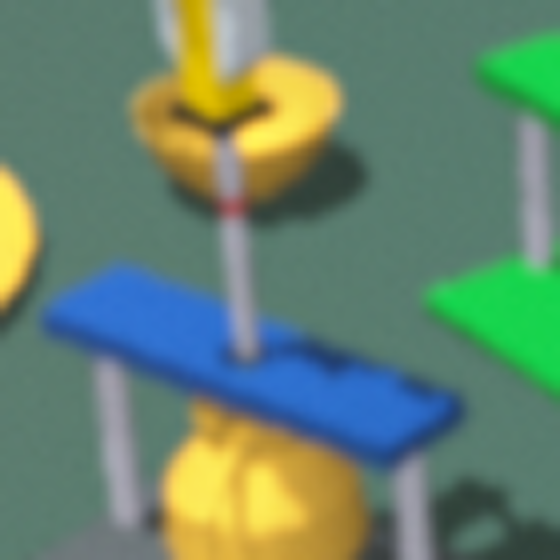

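```bash
python3 - <<'E'
from h import *
for f,rows in(("scene0",range(179,190)),("s7r",range(168,188))):
    s=cv2.imread(f"pics/{f}.png")
    print(f,"cols 212..229 blue ch / red")
    for r in rows: print(r,s[r,212:230,0],s[r,212:230,2])
E
```

```text
scene0 cols 212..229 blue ch / red
179 [210 210 208 208 207 203 199 196 187 174 158 142 130 121 116 112 110 110] [49 48 48 47 48 49 52 55 60 67 73 81 83 87 88 89 89 88]
180 [208 208 207 208 208 207 207 206 203 198 190 176 165 154 139 126 118 114] [46 47 46 48 48 49 47 48 49 53 61 67 71 77 80 85 85 88]
181 [209 208 209 208 207 206 202 201 201 200 198 196 193 184 172 159 146 134] [48 48 47 47 47 47 46 45 46 46 48 52 55 59 66 75 79 80]
182 [209 208 208 208 206 199 187 180 178 178 180 188 197 201 195 189 180 170] [48 48 48 48 48 47 43 42 43 41 41 44 47 50 52 58 62 69]
183 [208 207 207 206 202 183 160 146 142 145 151 168 189 202 205 203 201 196] [48 48 48 46 45 44 40 37 38 40 41 42 45 45 47 49 50 53]
184 [202 203 205 208 198 175 145 131 130 132 143 164 188 202 206 206 207 205] [47 47 47 48 46 42 40 38 42 42 42 41 44 45 46 45 46 46]
185 [184 192 200 204 199 182 163 156 152 155 168 184 197 205 206 208 206 207] [44 42 47 48 46 43 41 47 51 51 48 45 46 47 46 47 47 47]
186 [159 171 182 191 194 191 187 187 182 186 194 201 205 205 205 206 206 206] [41 42 42 46 45 44 46 52 53 54 50 48 47 45 46 45 
[... 2726 characters left out ...]
208 208 208 208 202 185 163 157 158 150 143 156 165 156 145 134 121 110] [ 47  47  46  48  45  43  61 106 137 130  88  51  40  39  38  39  41  44]
184 [202 204 208 207 199 175 148 138 141 136 138 153 168 168 165 157 138 124] [ 48  46  49  48  46  43  53  83 113 107  76  47  43  41  39  39  36  35]
185 [184 195 202 205 201 183 163 154 147 148 162 180 191 195 196 191 175 159] [43 46 47 47 47 43 46 60 75 72 58 46 44 46 45 44 41 39]
186 [159 173 183 191 194 193 188 185 182 182 193 201 205 207 207 204 199 189] [42 43 42 44 45 44 45 50 57 55 52 46 45 47 47 46 44 42]
187 [139 149 155 166 174 183 191 197 198 201 205 208 209 208 208 207 207 204] [45 44 41 42 42 43 44 48 49 50 48 47 47 47 47 46 45 47]
```

```bash
python3 -m handwheel '0 0 0 8 0 -0.5 255; 0 0 0 12 0 0 255; 0 0 0 12 0 0 255; 0 0 0 6 0 0 255; 0 0 0 0 0 0 255'; python3 -m handwheel '0 0 0 8 0 0 255; 0 0 0 10 0 0 255; 0 0 0 8 0 0 255; 0 0 0 4 0 0 255; 0 0 0 0 0 0 255'; python3 -m handwheel '0 0 0 0 0 0 255; 0 0 0 0 0 0 255; 0 0 0 0 0 0 255'; python3 - <<'E'
from h import *
np.set_printoptions(precision=2,suppress=True)
E=[]
for i in range(6):
    s=robot.read_camera("scene");E.append(robot.state()['eef_pos'])
e=np.mean(E,0);print(e,np.std(E,0))
cv2.imwrite("pics/s8r.png",s);t=robot.read_camera("top");cv2.imwrite("pics/t8r.png",t)
cv2.imwrite("pics/s8.png",cv2.resize(s[140:210,190:260],None,fx=8,fy=8,interpolation=2))
cv2.imwrite("pics/t8.png",cv2.resize(t[150:240,300:400],None,fx=6,fy=6,interpolation=2))
print([np.round(proj("scene",[e[0],e[1],e[2]-2-d]),1) for d in(0,75,150)])
E
```

```text
time_s: 9.22
eef_pos: [570.3, -168.9, 235.6]
eef_rot: [[-0.006, 0.998, 0.061], [0.003, 0.061, -0.998], [-1.0, -0.005, -0.003]]
ft_force: [-0.3, 0.1, -2.2]
opening: 0.227
time_s: 9.63
eef_pos: [571.1, -169.3, 207.2]
eef_rot: [[-0.003, 0.998, 0.061], [0.001, 0.061, -0.998], [-1.0, -0.003, -0.002]]
ft_force: [-0.7, 0.0, -1.5]
opening: 0.235
time_s: 9.88
eef_pos: [572.5, -170.0, 209.8]
eef_rot: [[0.001, 0.998, 0.061], [-0.001, 0.061, -0.998], [-1.0, 0.001, 0.001]]
ft_force: [0.4, -0.5, -1.5]
opening: 0.232
[ 572.33 -169.88  209.58] [0.12 0.05 0.18]
[array([218.6, 163. ]), array([220.7, 182.5]), array([222.7, 200.9])]
```

View pics/s8.png

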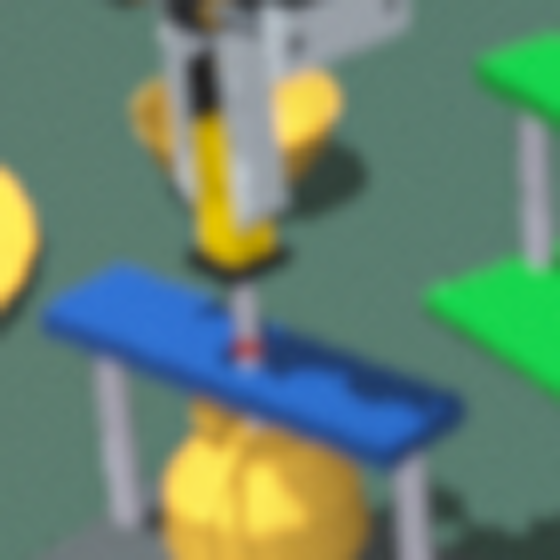

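View pics/t8.png

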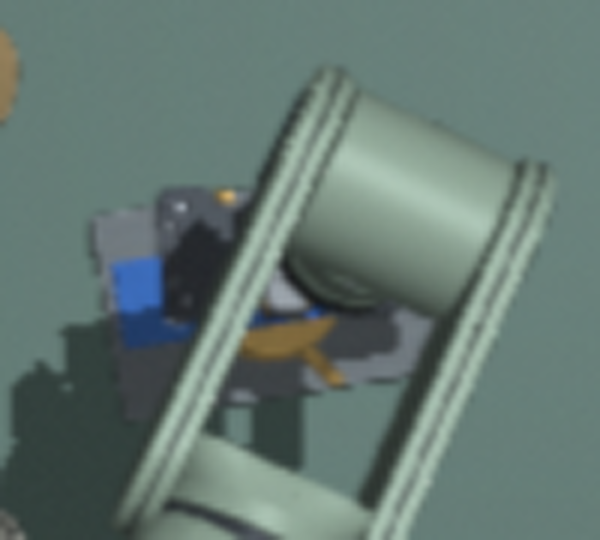

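```bash
python3 -m handwheel '0 0 0 3 0 0 255; 0 0 0 2.4 0 0 255; 0 0 0 0 0 0 255; 0 0 0 0 0 0 255; 0 0 0 0 0 0 255'; python3 -m handwheel '0 0 0 0 0 0 255; 0 0 0 0 0 0 255; 0 0 0 0 0 0 255'; python3 - <<'E'
from h import *
np.set_printoptions(precision=2,suppress=True)
E=[]
for i in range(6):
    s=robot.read_camera("scene");E.append(robot.state()['eef_pos'])
e=np.mean(E,0);print(e,np.std(E,0))
cv2.imwrite("pics/s9r.png",s)
cv2.imwrite("pics/s9.png",cv2.resize(s[140:210,190:260],None,fx=8,fy=8,interpolation=2))
print([np.round(proj("scene",[e[0],e[1],e[2]-2-d]),1) for d in(0,75,150)])
for r in range(178,190): print(r,s[r,212:230,0],s[r,212:230,2])
print(robot.state()['qvel'])
E
```

```text
time_s: 10.65
eef_pos: [572.0, -169.7, 203.5]
eef_rot: [[-0.0, 0.998, 0.061], [0.0, 0.061, -0.998], [-1.0, -0.0, -0.0]]
ft_force: [-0.3, -0.1, -1.5]
opening: 0.233
time_s: 10.9
eef_pos: [572.1, -169.8, 203.8]
eef_rot: [[0.0, 0.998, 0.061], [-0.0, 0.061, -0.998], [-1.0, 0.0, 0.0]]
ft_force: [-0.2, -0.2, -2.3]
opening: 0.236
[ 572.1  -169.79  203.76] [0.02 0.01 0.04]
[array([218.8, 164.5]), array([220.9, 183.9]), array([222.9, 202.3])]
178 [211 204 184 156 135 123 123 141 156 150 126 113 112 112 111 112 110 111] [ 48  48  46  46  46  53  80 122 143 137 109  92  90  91  90  90  89  90]
179 [210 205 188 174 164 158 147 154 164 154 125 113 111 112 110 111 112 111] [ 48  46  43  42  40  46  75 123 150 140 105  84  85  87  88  89  91  91]
180 [210 208 203 198 197 191 175 164 168 156 128 111 110 108 111 110 111 112] [ 48  47  49  45  43  46  69 113 147 139  99  68  69  71  79  83  86  89]
181 [210 211 209 208 208 205 191 174 169 160 136 116 110 108 110 110 111 111] [ 48  49  48  45  49  47  65 108 144 140  98  57  47  51  62  70  75  80]
182 [210 210 209 209 207 200 183 165 164 154 136 118 1
[... 415 characters left out ...]
202 205 201 184 162 143 130 114 108 108 108 113 121 125 126 123] [ 43  45  47  48  45  44  51  85 125 131 100  61  38  34  34  35  36  35]
186 [159 173 183 192 195 192 189 186 177 165 154 138 129 136 154 164 163 157] [41 42 44 46 44 44 46 69 91 93 72 47 38 35 40 41 38 39]
187 [140 148 157 166 175 184 192 197 199 196 190 177 169 175 189 196 197 190] [47 42 41 42 43 42 46 50 59 59 50 43 41 41 44 44 45 44]
188 [128 132 135 140 147 158 173 184 190 195 198 197 199 202 206 207 207 204] [61 57 58 55 47 42 43 42 45 45 45 43 47 47 47 46 46 47]
189 [117 117 111 112 121 135 147 157 164 172 184 194 201 204 206 207 207 206] [78 83 94 91 76 62 49 45 40 40 42 45 47 45 46 45 47 46]
[ 0. -0.  0. -0. -0.  0.]
```

View pics/s9.png

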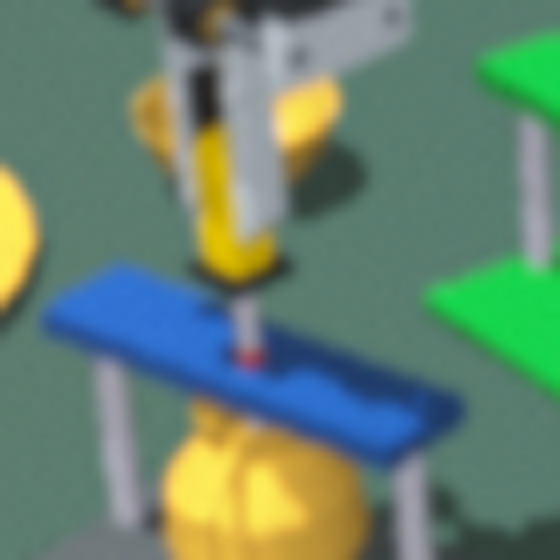

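```bash
python3 - <<'E'
from h import *
for f,e in(("s6r",[572.71,-170.96,305.5]),("s8r",[572.33,-169.88,209.58]),("s9r",[572.1,-169.79,203.76])):
    s=cv2.imread(f"pics/{f}.png").astype(float);u,v=proj("scene",np.array(e)-[0,0,77.2])
    r=np.arange(int(v)-5,int(v)+7);c=int(round(u))
    w=[(s[k,c-2:c+3,2]-s[k,c-2:c+3,1]) .sum() for k in r];w=np.array(w)
    print(f,round(v,2),dict(zip(r.tolist(),w.round().tolist())))
print(proj("scene",[572.1,-169.8,127]),proj("scene",[572.1,-169.8,126]),proj("scene",[575,-166.6,127]))
E
```

```text
s6r 157.31 {152: 110.0, 153: 114.0, 154: 110.0, 155: 114.0, 156: 156.0, 157: 238.0, 158: 307.0, 159: 235.0, 160: 117.0, 161: 76.0, 162: 67.0, 163: 54.0}
s8r 182.55 {177: -69.0, 178: -64.0, 179: -66.0, 180: -61.0, 181: -22.0, 182: 96.0, 183: 195.0, 184: 120.0, 185: -55.0, 186: -205.0, 187: -292.0, 188: -300.0}
s9r 184.0 {178: -64.0, 179: -58.0, 180: -61.0, 181: -61.0, 182: -40.0, 183: 52.0, 184: 173.0, 185: 132.0, 186: -86.0, 187: -259.0, 188: -300.0, 189: -255.0}
(np.float64(220.90535879802007), np.float64(183.8860084263764)) (np.float64(220.9321243316883), np.float64(184.13764124823288)) (np.float64(220.7989665166262), np.float64(184.53604420659377))
```

```bash
python3 - <<'E'
from h import *
a=cv2.imread("pics/scene0.png");b=cv2.imread("pics/s9r.png")
for n,(x0,y0,x1,y1) in dict(pot=(206,196,240,222),spare=(298,190,318,212),cup=(280,200,292,220),lamp=(214,230,245,264)).items():
    print(n,np.abs(a[y0:y1,x0:x1].astype(int)-b[y0:y1,x0:x1]).mean())
print(robot.state()['time_s'],robot.state()['ft_force']);print(robot.sign_off())
E
```

```text
pot 1.7390648567119156
spare 5.217424242424243
cup 15.315277777777778
lamp 1.241302972802024
11.2 [ 0.25798924  0.6472132  -2.27373093]
the job is handed in; nothing more can be done
None
```

```bash
python3 - <<'E'
import cv2,numpy as np
a=cv2.imread("pics/scene0.png");b=cv2.imread("pics/s9r.png")
cv2.imwrite("pics/cmp.png",cv2.resize(np.hstack([a[180:230,265:325],b[180:230,265:325]]),None,fx=6,fy=6,interpolation=2))
E
```

```text
(no output)
```

View pics/cmp.png

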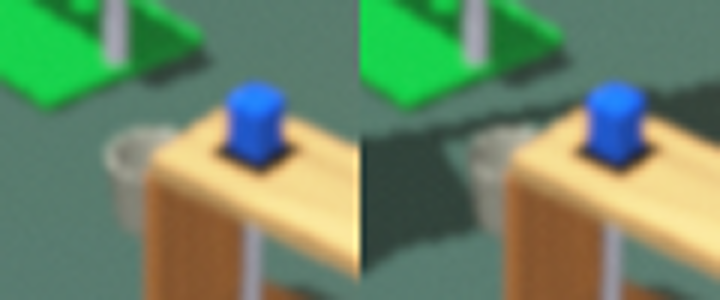

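The yellow-handled scope is hanging in the hole of the blue guide bar, held in the gripper and at rest. I handed the job in at 11.2 s. I gripped it in the rack, lifted it so the tip cleared the spare scope, carried it over, and lowered it upright in stages.

**Last checks:**
- **Centring:** the tool centre was at (572.1, −169.8). The hole measured (572.2, −169.7) from the top view. In the scene view the tube column (about 220.4–220.7 px) and the hole (about 220.2–220.9 px) agree to roughly 1 mm, but the hole's apparent centre there is uncertain by about half a pixel because of shading.
- **Band height:** the arm readings put the middle of the red band about 0.4 mm below the bar's top. The picture rows agree to about 1 mm.
- **Upright and still:** I saw no measurable tilt, and the joint speeds were zero.
- **Contact:** the wrist force stayed at about the scope's own weight all through the lowering, so I found no sign of a touch on the stand or the pot.
- **Other wares:** the pot and lamp areas are unchanged. The cup and spare areas differed between the first and last pictures, but comparing them shows only the arm's shadow, with both still in place. I did not check the bowl, candlestick or mortar separately at the end.

The top camera could not confirm the final fit because the arm hid the hole.

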